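# Tip the fish printing block onto the card and press the print

### The arm

A 6-joint arm with a two-finger parallel gripper is mounted at the origin on the work surface. World frame = base frame: x ahead of the robot, y to its left, z up, the work surface at z = 0. Lengths are in m, angles in degrees, forces in N, time in s.
With the tool pointing down it reaches from about 0.25 to 0.725 m from the base axis. Payload 9.7 kg.
Tool frame: the origin (TCP) lies midway between the tips of the shut fingers; the grasp point (between the pads) lies 19 mm behind it; z points along the fingers, y is the line along which they close (so a half turn about z gives the same grasp; the last joint's range is limited). The gripper opens to 85 mm and grips with 20 to 120 N. Pads are 22 mm wide; open, the fingers measure 114 mm over their backs; the gripper's body (76 mm by 85 mm) begins 54 mm behind the grasp point. The pads swing forward as they close: fully open they stand 13 mm farther back than shut.
Start: joints at [67.552, 4.979, 10.078, 95.1, 0, 90], TCP at [0.21, 0.508, 0.2] pointing down, gripper open.
Joint ranges: [-179.16, 179.16], [-48.56, 103.87], [-65.8, 70.77], [-126.05, 130.52], [-82.76, 87.17], [-180, 180]. Speed limits (degrees/s): [127.2, 127.2, 147.25, 180, 180, 180].

### API

Orientations are given as [roll, pitch, yaw] about the fixed x, y, z axes, in that order (R = Rz(yaw) Ry(pitch) Rx(roll)).
In Python, from workcell import bot gives the robot as it stands.
- The arm moves only by the shell command python3 -m crank 'ROWS' [FORCE]. ROWS is JSON, a list of rows, each an object with "gripper": the finger opening in mm, from 0 to 85.4; "travel": the shift along the tool's x, y, z in mm, a list of three; "twist": the turn, a rotation vector about the tool's x, y, z in rad, a list of three. In form: [{"gripper": gripper, "travel": [tx, ty, tz], "twist": [rx, ry, rz]}, ...]. A call has 1 to 12 rows; each row shifts and turns the commanded pose from where the row before left it, along the tool's axes as they then stand; what a row does not reach is not made up. A row lasts 1/8 s, in which the tool goes at most 62.5 mm and 10.7 degrees, less where a joint would pass 70% of its speed; a pose out of reach is approached as far as the arm can. A call is refused whole if a number of a shift passes 62.5 or a number of a turn 0.188, either way. A call with a gripper value outside its range is refused whole. The fingers move at their own pace and stop on an object; FORCE is the grip in N (left out, the last holds). Time passes only in rows, so rows that do not move let the fingers close. It gives the time, the measured TCP pose, the force, the opening and the grip force at its end, in the units of the state.
- bot.get_obs(): the state, without advancing time (a new reading comes with each control period).
- bot.camera(name): name is "scene" or "top" or "wrist"; returns the picture (384x512x3 uint8, red, green, blue); there is no depth.
- bot.calibration(name): a dict with "vfov" (degrees; the focal length in pixels is half the picture's height over the tangent of half this angle, whatever the lens; pixels are square), "cx", "cy" (the principal point, pixels), "camera_from_world" (4x4, takes a point from world to camera coordinates). Camera axes: x right, y down, z forward; pixel columns grow to the right and rows downward; lengths in m; the calibration is good to about 2 mm. A picture is of the moment at which its call begins: read the wrist's pose just before it. calibration takes no time and is no camera call; for the wrist camera it gives the pose at the moment of the call.
- bot.job_done(): hands the job in; it is judged then, once.
The state is a dict: "time": time; "q": joint angles; "qd": joint speeds; "joint_efforts": joint torques, N m; "ee_pos": TCP position; "tcp_rot": TCP orientation; "wrist_force": force on the tool from outside, world axes, zero at the start; "torque": the same for the moment, N m; "opening": finger opening in m; "grasp_force": force on a finger pad.
Only numpy, scipy, OpenCV 4.12 (cv2) and the standard library are available. Lean on these libraries where they do the work, as an engineer would, in place of code of your own. Each camera call takes 0.05 s, during which the arm holds its last target. There are 200 camera calls.

### The job

The printing block with the black fish stands on its edge on the brown card. Without gripping or lifting it, push its top so that it tips over onto its inked face where it stands and lies inside the white tape outline, then press firmly (with about a kilogram of force) down on its back for about a second to make the print, and leave it lying there. Leave the white-fish block, the jar, the roller and the tray alone.

Things in the scene. Friction and masses are not known exactly. Their poses are not given: they have to be found in the camera images.
- block_center (a point): Centre of the printing block, a wooden slab 30 mm thick (its x), 120 mm wide (its y), 100 mm tall (its z), about 0.25 kg. It starts standing on a 30 x 120 mm edge, z up, centre 50 mm above the card. Its +x side is the inked face, grey with a large black fish; its -x side is the bare wooden back with a small black fish mark. Lying on its face, +x points down and the centre is 15 mm above the card.
- block_foot (a point): Middle of the block's bottom edge on the inked side, 15 mm along +x from the centre and 50 mm below it while standing: the edge about which it tips. Same axes as the block.
- print_spot (a point): Centre of the white tape outline, on top of the brown card, 3 mm above the table; axes along the outline, z up. Inside it measures 130 mm along x, 160 mm along y. The card is a fixed board 340 x 260 x 3 mm, centred 50 mm to -x of this point. The block stands at the outline's -x edge, face towards +x, about square to it; tipped about its foot edge it comes to lie inside.
- spare_block: Another block of the same size and shape in darker wood with a white fish, standing on its edge on the table beside one long side of the card. Origin at the centre of its underside. To be left alone.
- jar: Black closed paint jar with a pale label, 66 mm across, 95 mm tall, standing beside the card's other long side. Origin at the centre of its underside. To be left alone.
- roller: Small paint roller lying on the table to the left: pale sleeve 34 mm across and 62 mm long along its x, blue handle reaching 185 mm along its +y, 34 mm high. Origin under the sleeve's centre. To be left alone.
- tray: Black twin paint tray with a roller resting in it, 250 x 170 x 35 mm (the roller handle up to 67 mm high and reaching 157 mm along its +y), on the table to the right. Origin at the centre of its underside. To be left alone.
- block: The same printing block: origin at the middle of its underside as it stands, 50 mm below the centre, same axes. Pushed near its top towards its own +x it balances at about 17 degrees of lean, then falls onto its face by itself.
Not all that is in view belongs to the job. What is shaped like the block but blue is not meant.

How it is judged (in metres and radians):
On the way, in this order (a step that is already met when the one before it is completed fails the run):
1. the block has tipped over towards its inked face (angle between block_center's own x axis and vertical above 2.3 rad).
2. lying on its face, the block is pressed by the fingers with more than 5 N for 0.4 s (angle between block_center's own x axis and vertical above 2.98 rad and contact force between the fingers and block above 5 N), for 0.4 s.
At the end, for the whole second after the job is handed in: The block lies flat on its inked face (within 8 degrees) at rest on the card, its centre within 20 mm along x and 25 mm along y of the outline's centre, and square to the outline within 0.2 rad (angle between block_center's own x axis and vertical above 3 rad and z of block_center in the frame of print_spot below 0.02 m and x of block_center in the frame of print_spot between -0.02 and 0.02 m and y of block_center in the frame of print_spot between -0.025 and 0.025 m and angle between the y axis of block_center and the y axis of print_spot, either way round below 0.2 rad and linear speed of block below 0.01 m/s); the robot touches nothing.
It fails at once if the block was lifted, carried or dragged: its foot edge moved more than 30 mm (distance of block_foot from where it was at the start of the episode above 0.03 m).
It fails at once if the block fell onto its back (angle between block_center's own x axis and vertical below 0.6 rad).
It fails at once if the spare block, jar, roller or tray was disturbed (moved more than 20 mm or tipped) (distance of any of spare_block, jar, roller, tray from where it was at the start of the episode above 0.02 m or angle between any of spare_block, jar, roller, tray's own z axis and vertical above 0.4 rad).
It also fails if it takes over 48 s, if anything falls off the work surface, if the arm or the gripper's body presses on something with over 40 N, if the wrist force passes 120 N, or if a joint passes its speed limit or range.

## Working session

There is one attempt and no reset: what is moved stays moved. The work goes in short steps, Python scripts to look and compute and a shell command to move; the robot and the scene stay as the last step left them, time stands still between calls to the robot, and variables do not carry over. Pictures are saved under pics/ and viewed, at most 10 in all, crops included, and the job is handed in when it is done.

```bash
mkdir -p pics; python3 - <<'E'
from workcell import bot
import cv2
o=bot.get_obs();print(o)
for n in("scene","top"):
    cv2.imwrite(f"pics/{n}0.png",bot.camera(n)[:,:,::-1]);c=bot.calibration(n);print(n,c)
E
```

```text
{'time': 0.0, 'q': array([ 6.75497448e+01,  5.01225849e+00,  1.00333819e+01,  9.50998974e+01,
       -2.44850626e-04,  8.99983820e+01]), 'qd': array([ 0.10301488, -0.09206312,  0.0058729 ,  0.10978223,  0.01426422,
       -0.02358549]), 'joint_efforts': array([-2.12984771e-03, -5.20395219e+01,  4.64800608e+01,  1.65514107e-02,
       -3.10164060e-04, -6.54937651e-06]), 'ee_pos': array([0.20992914, 0.50805743, 0.19966239]), 'tcp_rot': array([-1.79921226e+02,  2.42625799e-04,  1.57551363e+02]), 'wrist_force': array([ 0.2643442 ,  0.16368259, -0.99335044]), 'torque': array([ 0.03477868,  0.01992201, -0.00699904]), 'grasp_force': 0.0, 'opening': 0.0854412038563235}
scene {'vfov': 52.32389785285861, 'cx': 258.0437702880638, 'cy': 182.90946855717917, 'camera_from_world': array([[ 0.49705813,  0.86769669,  0.00597212, -0.26227158],
       [ 0.63825434, -0.36094258, -0.6799646 , -0.32835801],
       [-0.58784744,  0.34179367, -0.73322062,  1.73888531],
       [ 0.        ,  0.        ,  0.        ,  1.        ]])}
top {'vfov': 55.60562689499297, 'cx': 257.5927089870509, 'cy': 195.0397695104542, 'camera_from_world': array([[ 0.00590632, -0.99995229, -0.00778063, -0.03065976],
       [-0.9985024 , -0.00547421, -0.05443335,  0.57797345],
       [ 0.05438816,  0.00809048, -0.99848709,  1.21708239],
       [ 0.        ,  0.        ,  0.        ,  1.        ]])}
```

View pics/scene0.png

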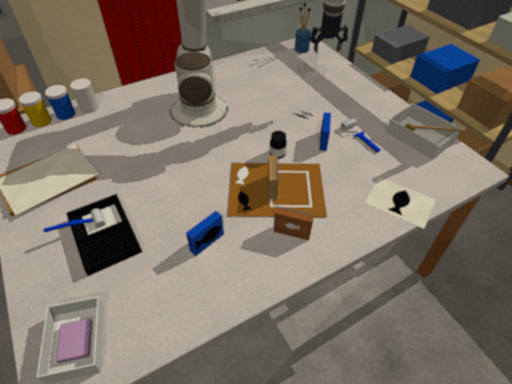

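View pics/top0.png

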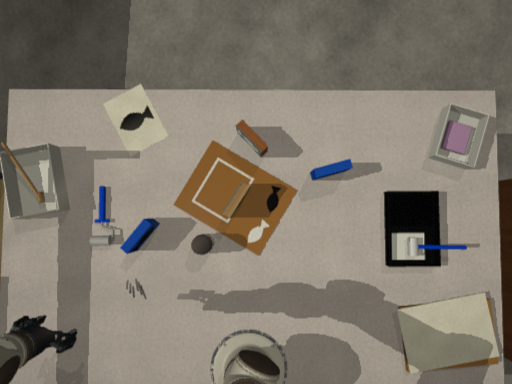

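The scene shows the tan block on the brown card (scene 273,175; top ~238,203). The dark spare is at top (252,138), the jar at (202,244), and blue look-alikes at (140,235) and (331,170). The block with the outline beside it on the brown card fits the description. I'll confirm it in an enlarged crop.

```bash
python3 - <<'E'
import cv2,numpy as np
a=cv2.imread("pics/top0.png")[120:270,160:310];b=cv2.imread("pics/scene0.png")[120:250,210:340]
cv2.imwrite("pics/crop0.png",np.hstack([cv2.resize(a,(400,400),interpolation=2),cv2.resize(b,(400,400),interpolation=2)]))
E
```

```text
(no output)
```

View pics/crop0.png

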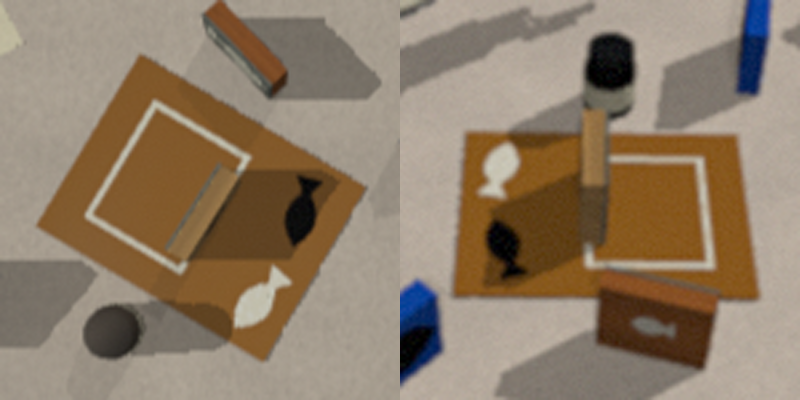

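The left crop shows a pale tan block at the outline's right edge: top face corners (220,166), (241,175), (186,262), (167,250), with its grey face towards the outline. The outline corners are (153,101), (250,157), (184,272), (86,216). This is the block meant; the darker one with the fish at (245,48) is the spare.

```bash
cat > h.py <<'E'
from workcell import bot
import numpy as np,cv2
def px2w(n,uv,z,c=None):
    c=c or bot.calibration(n);T=c["camera_from_world"];f=192/np.tan(np.radians(c["vfov"]/2))
    R=T[:3,:3];o=-R.T@T[:3,3];uv=np.atleast_2d(uv).astype(float)
    d=np.c_[(uv[:,0]-c["cx"])/f,(uv[:,1]-c["cy"])/f,np.ones(len(uv))]@R
    return o+d*((z-o[2])/d[:,2])[:,None]
E
python3 - <<'E'
from h import *
C=lambda L:np.array(L)*150/400+[160,120]-0.3
for n,L,z in(("outline",[(153,101),(250,157),(184,272),(86,216)],.003),("card",[(139,55),(366,188),(265,361),(38,226)],.003),("block",[(220,166),(241,175),(186,262),(167,250)],.103),("spare",[(219,2),(287,72),(271,93),(204,17)],.1),("jar",[(111,331)],.095)):
    p=px2w("top",C(L),z)[:,:2]
    print(n,p.round(4).tolist(),p.mean(0).round(4))
    if len(p)==4:
        for i in range(4):
            d=p[(i+1)%4]-p[i];print(np.hypot(*d).round(4),np.degrees(np.arctan2(d[1],d[0])).round(1))
E
```

```text
outline [[0.7072, 0.113], [0.6353, -0.0127], [0.4873, 0.0707], [0.5582, 0.1973]] [0.597 0.092]
0.1448 -119.8
0.1699 150.6
0.1451 60.7
0.1712 -29.5
card [[0.7671, 0.1318], [0.5961, -0.1618], [0.3751, -0.0335], [0.545, 0.2587]] [0.5708 0.0488]
0.3397 -120.2
0.2556 149.9
0.3381 59.8
0.2558 -29.7
block [[0.6144, 0.0207], [0.6039, -0.0042], [0.5009, 0.0598], [0.5149, 0.0823]] [0.5585 0.0396]
0.027 -112.9
0.1212 148.1
0.0265 58.2
0.1171 -31.7
spare [[0.8116, 0.0237], [0.7275, -0.0581], [0.7022, -0.0391], [0.7933, 0.0414]] [ 0.7586 -0.008 ]
0.1173 -135.8
0.0316 143.2
0.1217 41.5
0.0255 -44.3
jar [[0.419, 0.1482]] [0.419  0.1482]
```

```bash
python3 -m crank '[{"gripper":0,"travel":[0,0,0],"twist":[0,0,0.14]},{"gripper":0,"travel":[-35,-20,0],"twist":[0,0,0]},{"gripper":0,"travel":[-50,-27,0],"twist":[0,0,0]},{"gripper":0,"travel":[-50,-27,0],"twist":[0,0,0]},{"gripper":0,"travel":[-50,-27,0],"twist":[0,0,0]},{"gripper":0,"travel":[-50,-27,0],"twist":[0,0,0]},{"gripper":0,"travel":[-50,-27,0],"twist":[0,0,0]},{"gripper":0,"travel":[-50,-27,0],"twist":[0,0,0]},{"gripper":0,"travel":[-50,-27,0],"twist":[0,0,0]},{"gripper":0,"travel":[-50,-27,0],"twist":[0,0,0]},{"gripper":0,"travel":[-50,-27,0],"twist":[0,0,0]},{"gripper":0,"travel":[-35,-20,0],"twist":[0,0,0]}]'
python3 -m crank '[{"gripper":0,"travel":[0,0,0],"twist":[0,0,0]},{"gripper":0,"travel":[0,0,0],"twist":[0,0,0]}]'
python3 - <<'E'
from h import *
cal=bot.calibration("wrist");w=bot.camera("wrist")
cv2.imwrite("pics/w1.png",w[:,:,::-1])
import pickle;pickle.dump(cal,open("w1.pkl","wb"))
o=bot.get_obs();p=o["ee_pos"];y=np.radians(o["tcp_rot"][2])
d=np.array([.528,-.012])-p[:2];print(p,o["tcp_rot"],o["wrist_force"],o["opening"],"tool shift",1000*d@[np.cos(y),np.sin(y)],1000*d@[np.sin(y),-np.cos(y)])
E
```

```text
time: 1.6
ee_pos: [0.5154, -0.0015, 0.1998]
tcp_rot: [-180.0, -0.0, 149.4]
wrist_force: [-0.2, -0.4, 1.0]
opening: -0.0003
grasp_force: 0.0
time: 1.85
ee_pos: [0.5144, 0.0009, 0.2001]
tcp_rot: [-180.0, -0.0, 149.5]
wrist_force: [-0.3, 0.9, 0.2]
opening: 0.0
grasp_force: 0.0
[0.51433158 0.00129446 0.20028426] [-1.79997363e+02 -2.63864932e-02  1.49556358e+02] [-1.16856656  0.44831084  0.15927452] 3.6142240371895864e-05 tool shift -18.52010817494043 -4.535863864542676
```

View pics/w1.png

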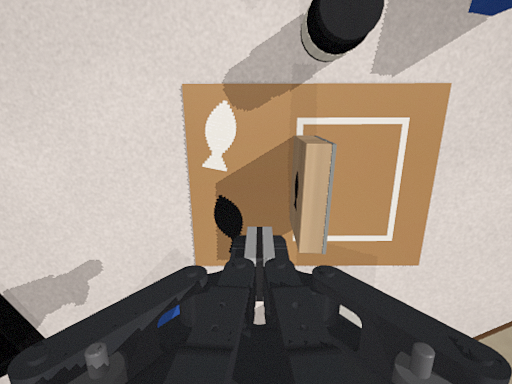

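The wrist view shows the block's top face with corners about (303,138), (330,142), (324,252), (301,251). The outline corners are about (300,122), (405,122), (389,238), (297,236). The shut fingers are at (259,240), behind the block.

```bash
python3 - <<'E'
from h import *
import pickle
c=pickle.load(open("w1.pkl","rb"))
b=px2w("wrist",[(303,138),(330,142),(324,252),(301,251)],.103,c)[:,:2];ol=px2w("wrist",[(299,121),(407,121),(389,239),(295,238)],.003,c)[:,:2]
print(b.round(4).tolist(),b.mean(0),ol.mean(0))
for P in(b,ol):
  for i in range(4):
    d=P[(i+1)%4]-P[i];print(np.hypot(*d).round(4),np.degrees(np.arctan2(d[1],d[0])).round(1))
o=bot.get_obs();p=o["ee_pos"];y=np.radians(o["tcp_rot"][2])
m=b.mean(0)-p[:2];print("block centre in tool mm",1000*m@[np.cos(y),np.sin(y)],1000*m@[np.sin(y),-np.cos(y)],o["tcp_rot"])
E
```

```text
[[0.496, 0.0611], [0.5128, 0.082], [0.6167, 0.0232], [0.6028, 0.002]] [0.55706443 0.04207511] [0.59837757 0.0936569 ]
0.0267 51.2
0.1194 -29.5
0.0253 -123.3
0.122 151.0
0.1411 59.5
0.1692 -30.9
0.1391 -121.2
0.1676 149.8
block centre in tool mm -16.178014183939727 56.81047392534069 [-1.79997363e+02 -2.63864932e-02  1.49556358e+02]
```

```bash
python3 -m crank '[{"gripper":0,"travel":[-16,-8,0],"twist":[0,0,0]},{"gripper":0,"travel":[0,0,30],"twist":[0,0,0]},{"gripper":0,"travel":[0,0,35],"twist":[0,0,0]},{"gripper":0,"travel":[0,0,30],"twist":[0,0,0]},{"gripper":0,"travel":[0,0,18],"twist":[0,0,0]},{"gripper":0,"travel":[0,0,0],"twist":[0,0,0]},{"gripper":0,"travel":[0,10,0],"twist":[0,0,0]},{"gripper":0,"travel":[0,10,0],"twist":[0,0,0]},{"gripper":0,"travel":[0,5,0],"twist":[0,0,0]},{"gripper":0,"travel":[0,5,0],"twist":[0,0,0]},{"gripper":0,"travel":[0,0,0],"twist":[0,0,0]}]'
python3 - <<'E'
from h import *
cv2.imwrite("pics/w2.png",bot.camera("wrist")[:,:,::-1])
E
```

```text
time: 3.28
ee_pos: [0.5398, 0.0119, 0.0874]
tcp_rot: [-180.0, -0.0, 149.6]
wrist_force: [0.0, 0.6, 0.1]
opening: -0.0001
grasp_force: 0.0
```

View pics/w2.png

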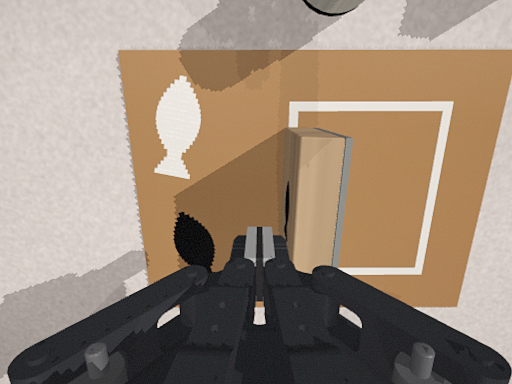

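The fingers (right edge 274) stand just behind the block's back (290), still without contact. Next I push slowly.

```bash
python3 -m crank '[{"gripper":0,"travel":[0,4,0],"twist":[0,0,0]},{"gripper":0,"travel":[0,4,0],"twist":[0,0,0]},{"gripper":0,"travel":[0,4,0],"twist":[0,0,0]},{"gripper":0,"travel":[0,4,0],"twist":[0,0,0]},{"gripper":0,"travel":[0,4,0],"twist":[0,0,0]},{"gripper":0,"travel":[0,4,0],"twist":[0,0,0]}]'
python3 - <<'E'
from h import *
cv2.imwrite("pics/w3.png",bot.camera("wrist")[:,:,::-1])
E
```

```text
time: 4.08
ee_pos: [0.552, 0.0325, 0.0873]
tcp_rot: [-180.0, -0.0, 149.5]
wrist_force: [-1.0, -0.1, -0.4]
opening: 0.0002
grasp_force: 0.0
```

View pics/w3.png

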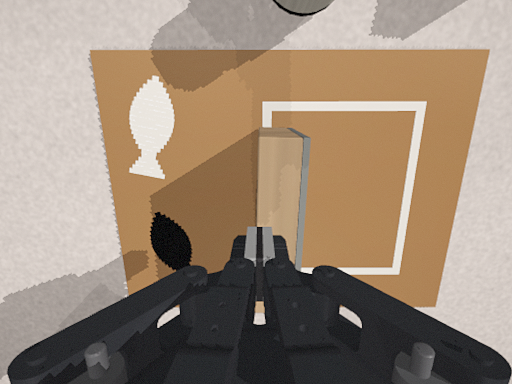

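```bash
python3 - <<'E'
from h import *
c=bot.calibration("wrist");T=c["camera_from_world"];f=192/np.tan(np.radians(c["vfov"]/2))
o=bot.get_obs();p=o["ee_pos"];print(p,o["time"],o["wrist_force"])
def pr(P):
    q=T[:3,:3]@P+T[:3,3];return (f*q[0]/q[2]+c["cx"]).round(),(f*q[1]/q[2]+c["cy"]).round(),q[2].round(3)
print("tcp",pr(p),"cam",-T[:3,:3].T@T[:3,3], "fwd",T[2,:3])
B=np.array([.557,.042]);X=np.array([.5,.866]);Y=np.array([-.866,.5])
for z in(.103,.003):
  for a,b in((-15,60),(15,60),(15,-60),(-15,-60)):
    P=B+X*a/1e3+Y*b/1e3;print(z,a,b,pr(np.r_[P,z]))
E
```

```text
[0.55213467 0.03280724 0.08734196] 4.125 [ 0.07055525 -0.24423962  0.86205488]
tcp (np.float64(259.0), np.float64(221.0), np.float64(0.187)) cam [0.49018381 0.0693152  0.26079293] fwd [ 0.24264279 -0.14267041 -0.95956742]
0.103 -15 60 (np.float64(250.0), np.float64(132.0), np.float64(0.155))
0.103 15 60 (np.float64(303.0), np.float64(131.0), np.float64(0.155))
0.103 15 -60 (np.float64(297.0), np.float64(310.0), np.float64(0.188))
0.103 -15 -60 (np.float64(253.0), np.float64(311.0), np.float64(0.188))
0.003 -15 60 (np.float64(253.0), np.float64(124.0), np.float64(0.251))
0.003 15 60 (np.float64(286.0), np.float64(123.0), np.float64(0.251))
0.003 15 -60 (np.float64(284.0), np.float64(243.0), np.float64(0.284))
0.003 -15 -60 (np.float64(255.0), np.float64(243.0), np.float64(0.284))
```

```bash
python3 - <<'E'
import cv2
cv2.imwrite("pics/w3c.png",cv2.resize(cv2.imread("pics/w3.png")[110:290,210:330],None,fx=3.3,fy=3.3,interpolation=2))
E
```

```text
(no output)
```

View pics/w3c.png

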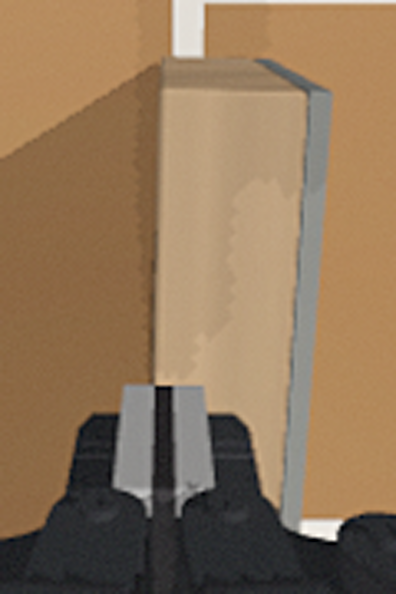

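```bash
python3 - <<'E'
from h import *
c=bot.calibration("wrist");T=c["camera_from_world"];f=192/np.tan(np.radians(c["vfov"]/2))
p=bot.get_obs()["ee_pos"];tx=np.array([-.862,.507,0]);ty=np.array([.507,.862,0])
for x in(-11,0,11):
  for dz in(0,10,20,30):
    q=T[:3,:3]@(p+tx*x/1e3+[0,0,dz/1e3])+T[:3,3];print(x,dz,(f*q[1]/q[2]+c["cy"]).round(),"px/mm",(f/q[2]/1e3).round(2))
# top-camera change of block top since the start
t=bot.camera("top");a=cv2.imread("pics/top0.png");cv2.imwrite("pics/top3.png",t[:,:,::-1])
s=bot.camera("scene")[:,:,::-1];cv2.imwrite("pics/scene3.png",s)
A=cv2.resize(t[120:270,160:310,::-1],(400,400),interpolation=2);B=cv2.resize(s[120:230,220:330],(400,400),interpolation=2)
cv2.imwrite("pics/crop3.png",np.hstack([A,B]))
E
```

```text
-11 0 236.0 px/mm 1.45
-11 10 242.0 px/mm 1.53
-11 20 250.0 px/mm 1.61
-11 30 258.0 px/mm 1.71
0 0 221.0 px/mm 1.47
0 10 227.0 px/mm 1.55
0 20 234.0 px/mm 1.64
0 30 241.0 px/mm 1.74
11 0 206.0 px/mm 1.5
11 10 211.0 px/mm 1.58
11 20 217.0 px/mm 1.67
11 30 223.0 px/mm 1.78
```

View pics/crop3.png

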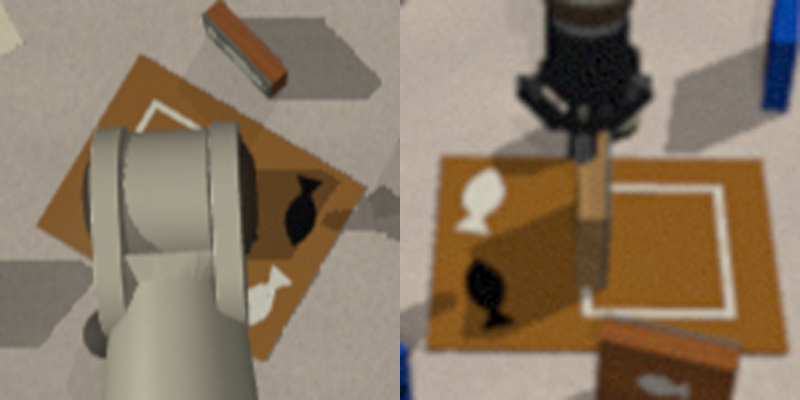

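The crop shows the block still upright. The fingertips end at about (583,160), over its top's left edge and about 25 mm higher than the reported TCP (581,180). The fingers are therefore just above the block. I'll back off, go lower and push again.

```bash
python3 -m crank '[{"gripper":0,"travel":[0,-15,0],"twist":[0,0,0]},{"gripper":0,"travel":[0,-17,0],"twist":[0,0,0]},{"gripper":0,"travel":[0,0,0],"twist":[0,0,0]},{"gripper":0,"travel":[0,0,15],"twist":[0,0,0]},{"gripper":0,"travel":[0,0,11],"twist":[0,0,0]},{"gripper":0,"travel":[0,0,0],"twist":[0,0,0]},{"gripper":0,"travel":[0,5,0],"twist":[0,0,0]},{"gripper":0,"travel":[0,5,0],"twist":[0,0,0]},{"gripper":0,"travel":[0,4,0],"twist":[0,0,0]},{"gripper":0,"travel":[0,4,0],"twist":[0,0,0]},{"gripper":0,"travel":[0,4,0],"twist":[0,0,0]},{"gripper":0,"travel":[0,4,0],"twist":[0,0,0]}]'
python3 -m crank '[{"gripper":0,"travel":[0,4,0],"twist":[0,0,0]},{"gripper":0,"travel":[0,0,0],"twist":[0,0,0]}]'
python3 - <<'E'
from h import *
w=bot.camera("wrist")[:,:,::-1];cv2.imwrite("pics/w4.png",w)
s=bot.camera("scene")[:,:,::-1]
cv2.imwrite("pics/crop4.png",np.hstack([cv2.resize(w[60:320,120:450],(420,331)),cv2.resize(s[120:230,220:330],(331,331),interpolation=2)]))
E
```

```text
time: 5.72
ee_pos: [0.5489, 0.0273, 0.0614]
tcp_rot: [180.0, 0.0, 149.5]
wrist_force: [-0.5, 0.0, 0.4]
opening: -0.0001
grasp_force: 0.1
time: 5.98
ee_pos: [0.5509, 0.0308, 0.0613]
tcp_rot: [-180.0, -0.0, 149.5]
wrist_force: [-0.3, 0.5, 0.5]
opening: 0.0004
grasp_force: 0.1
```

View pics/crop4.png

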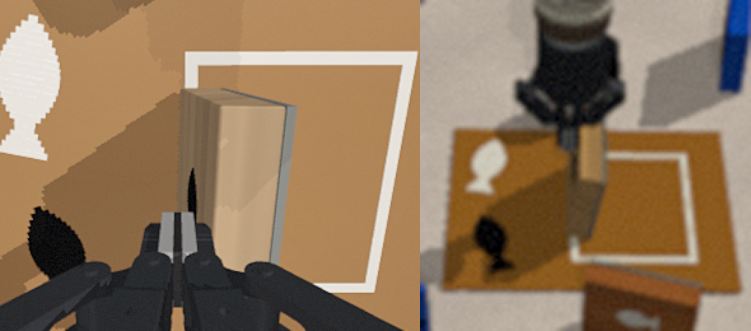

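The block is leaning towards its face: its back is visible at (190..220,150) and the fingers touch it. I'll keep pushing.

```bash
python3 -m crank '[{"gripper":0,"travel":[0,4,0],"twist":[0,0,0]},{"gripper":0,"travel":[0,4,0],"twist":[0,0,0]},{"gripper":0,"travel":[0,4,0],"twist":[0,0,0]},{"gripper":0,"travel":[0,4,0],"twist":[0,0,0]},{"gripper":0,"travel":[0,4,0],"twist":[0,0,0]},{"gripper":0,"travel":[0,4,0],"twist":[0,0,0]},{"gripper":0,"travel":[0,4,0],"twist":[0,0,0]},{"gripper":0,"travel":[0,0,0],"twist":[0,0,0]},{"gripper":0,"travel":[0,0,0],"twist":[0,0,0]},{"gripper":0,"travel":[0,0,0],"twist":[0,0,0]}]'
python3 - <<'E'
from h import *
w=bot.camera("wrist")[:,:,::-1];cv2.imwrite("pics/w5.png",w)
s=bot.camera("scene")[:,:,::-1];cv2.imwrite("pics/s5.png",s)
import pickle;pickle.dump(bot.calibration("wrist"),open("w5.pkl","wb"))
old=cv2.imread("pics/w4.png").astype(int);d=np.abs(cv2.imread("pics/scene3.png").astype(int)-s).sum(2)[150:230,240:320]>60
ys,xs=np.nonzero(d);print(d.sum(),xs.min()+240,xs.max()+240,ys.min()+150,ys.max()+150)
# scene px of the wood in the outline: coarse colour rows
hsv=cv2.cvtColor(s,cv2.COLOR_BGR2HSV)
for r in range(164,212,6):print(r,[tuple(hsv[r,c]) for c in range(258,324,6)].__repr__().replace("np.uint8",""))
E
```

```text
time: 7.32
ee_pos: [0.565, 0.0546, 0.0614]
tcp_rot: [-180.0, 0.0, 149.5]
wrist_force: [0.2, 0.6, 0.4]
opening: 0.0001
grasp_force: 0.0
1934 240 305 150 212
164 [((16), (181), (97)), ((17), (186), (92)), ((16), (187), (128)), ((120), (4), (66)), ((15), (175), (128)), ((15), (164), (140)), ((15), (159), (143)), ((14), (163), (139)), ((14), (150), (143)), ((16), (139), (145)), ((15), (137), (145))]
170 [((17), (199), (137)), ((17), (205), (138)), ((15), (103), (156)), ((20), (36), (107)), ((17), (148), (155)), ((17), (149), (157)), ((17), (148), (148)), ((16), (152), (153)), ((15), (114), (152)), ((17), (213), (134)), ((16), (201), (136))]
176 [((18), (215), (135)), ((17), (194), (139)), ((20), (42), (194)), ((15), (171), (109)), ((17), (137), (160)), ((16), (133), (169)), ((17), (139), (152)), ((17), (138), (157)), ((15), (78), (166)), ((16), (192), (138)), ((17), (198), (139))]
182 [((16), (202), (140)), ((17), (199), (140)), ((20), (41), (136)), ((15), (168), (97)), ((17), (135), (159)), ((17), (133), (165)), ((13), (96), (37)), ((17), (131), (158)), ((15), (136), (148)), ((17), (216
[... 303 characters left out ...]
), ((17), (198), (138)), ((20), (46), (128)), ((17), (190), (90)), ((17), (137), (123)), ((17), (136), (135)), ((18), (134), (126)), ((18), (135), (130)), ((16), (176), (142)), ((16), (190), (138)), ((16), (190), (138))]
200 [((16), (194), (142)), ((17), (196), (139)), ((17), (53), (130)), ((16), (188), (95)), ((16), (158), (89)), ((15), (152), (89)), ((15), (155), (87)), ((14), (138), (85)), ((17), (211), (138)), ((15), (133), (142)), ((16), (199), (140))]
206 [((17), (209), (140)), ((17), (199), (136)), ((15), (78), (167)), ((19), (50), (154)), ((23), (32), (173)), ((17), (43), (194)), ((21), (48), (190)), ((19), (42), (189)), ((23), (27), (186)), ((14), (87), (165)), ((17), (206), (136))]
```

```bash
python3 -m crank '[{"gripper":0,"travel":[-8,16,0],"twist":[0,0,0]},{"gripper":0,"travel":[0,16,0],"twist":[0,0,0]},{"gripper":0,"travel":[0,17,0],"twist":[0,0,0]},{"gripper":0,"travel":[0,0,10],"twist":[0,0,0]},{"gripper":0,"travel":[0,0,10],"twist":[0,0,0]},{"gripper":0,"travel":[0,0,0],"twist":[0,0,0]},{"gripper":0,"travel":[0,0,0],"twist":[0,0,0]}]'
python3 - <<'E'
from h import *
s=cv2.imread("pics/s5.png");h=cv2.cvtColor(s,cv2.COLOR_BGR2HSV)
m=((h[:,:,1]>120)&(h[:,:,1]<158)&(h[:,:,2]>118)&(h[:,:,0]>15)).astype(np.uint8)
m[:160]=0;m[205:]=0;m[:,:272]=0;m[:,312:]=0
n,l,st,_=cv2.connectedComponentsWithStats(m);i=1+st[1:,4].argmax();print(st[i])
ys,xs=np.nonzero(l==i);r=cv2.minAreaRect(np.c_[xs,ys].astype(np.float32));q=cv2.boxPoints(r)
p=px2w("scene",q,.033)[:,:2];print(q.round(1).tolist(),p.round(3).tolist(),p.mean(0))
X=np.array([.497,.868]);Y=np.array([-.868,.497]);d=p.mean(0)-[.597,.0925];print("in print frame",d@X,d@Y)
E
```

```text
time: 8.3
ee_pos: [0.5966, 0.0925, 0.0415]
tcp_rot: [-180.0, -0.0, 149.5]
wrist_force: [-0.5, 1.0, 0.4]
opening: 0.0002
grasp_force: 0.0
[277 170  29  25 652]
[[277.0, 170.0], [305.0, 170.0], [305.0, 194.0], [277.0, 194.0]] [[0.522, 0.083], [0.573, 0.173], [0.67, 0.106], [0.622, 0.021]] [0.59682904 0.09587676]
in print frame 0.002846060832310872 0.0018266450636760202
```

The block lies inside the outline, about 3 mm from its centre. Now I lower the fingers in small steps until force shows.

```bash
python3 -m crank '[{"gripper":0,"travel":[0,0,3],"twist":[0,0,0]},{"gripper":0,"travel":[0,0,3],"twist":[0,0,0]},{"gripper":0,"travel":[0,0,3],"twist":[0,0,0]},{"gripper":0,"travel":[0,0,0],"twist":[0,0,0]}]'
python3 -m crank '[{"gripper":0,"travel":[0,0,4],"twist":[0,0,0]},{"gripper":0,"travel":[0,0,4],"twist":[0,0,0]},{"gripper":0,"travel":[0,0,3],"twist":[0,0,0]},{"gripper":0,"travel":[0,0,0],"twist":[0,0,0]}]'
python3 -m crank '[{"gripper":0,"travel":[0,0,2],"twist":[0,0,0]},{"gripper":0,"travel":[0,0,2],"twist":[0,0,0]},{"gripper":0,"travel":[0,0,2],"twist":[0,0,0]},{"gripper":0,"travel":[0,0,0],"twist":[0,0,0]}]'
```

```text
time: 8.8
ee_pos: [0.5965, 0.0928, 0.032]
tcp_rot: [-180.0, -0.0, 149.5]
wrist_force: [0.7, 0.2, -0.3]
opening: 0.0
grasp_force: 0.0
time: 9.3
ee_pos: [0.5965, 0.0928, 0.021]
tcp_rot: [-180.0, -0.0, 149.5]
wrist_force: [0.2, 0.4, 0.5]
opening: 0.0001
grasp_force: 0.0
time: 9.8
ee_pos: [0.5966, 0.0928, 0.0151]
tcp_rot: [-180.0, -0.0, 149.5]
wrist_force: [-0.4, 0.1, -0.5]
opening: 0.0001
grasp_force: 0.0
```

```bash
python3 -m crank '[{"gripper":0,"travel":[0,0,1],"twist":[0,0,0]},{"gripper":0,"travel":[0,0,1],"twist":[0,0,0]},{"gripper":0,"travel":[0,0,1],"twist":[0,0,0]},{"gripper":0,"travel":[0,0,0],"twist":[0,0,0]}]'
python3 -m crank '[{"gripper":0,"travel":[0,0,1],"twist":[0,0,0]},{"gripper":0,"travel":[0,0,1],"twist":[0,0,0]},{"gripper":0,"travel":[0,0,0],"twist":[0,0,0]}]'
```

```text
time: 10.3
ee_pos: [0.5967, 0.0928, 0.0123]
tcp_rot: [-180.0, -0.0, 149.5]
wrist_force: [0.3, 0.1, -0.4]
opening: -0.0001
grasp_force: 0.0
time: 10.68
ee_pos: [0.5966, 0.0928, 0.0102]
tcp_rot: [-180.0, -0.0, 149.5]
wrist_force: [0.1, 0.5, 0.5]
opening: 0.0005
grasp_force: 0.0
```

```bash
python3 -m crank '[{"gripper":0,"travel":[0,0,1],"twist":[0,0,0]},{"gripper":0,"travel":[0,0,1],"twist":[0,0,0]},{"gripper":0,"travel":[0,0,0],"twist":[0,0,0]}]'
python3 -m crank '[{"gripper":0,"travel":[0,0,1],"twist":[0,0,0]},{"gripper":0,"travel":[0,0,0],"twist":[0,0,0]}]'
python3 -m crank '[{"gripper":0,"travel":[0,0,1],"twist":[0,0,0]},{"gripper":0,"travel":[0,0,0],"twist":[0,0,0]}]'
```

```text
time: 11.05
ee_pos: [0.5967, 0.0928, 0.0083]
tcp_rot: [-180.0, -0.0, 149.5]
wrist_force: [-0.1, 0.1, 0.4]
opening: 0.0002
grasp_force: 0.0
time: 11.3
ee_pos: [0.5967, 0.0928, 0.0073]
tcp_rot: [-180.0, -0.0, 149.5]
wrist_force: [-0.3, 1.2, -0.4]
opening: 0.0
grasp_force: 0.0
time: 11.55
ee_pos: [0.5967, 0.0928, 0.0063]
tcp_rot: [-180.0, -0.0, 149.5]
wrist_force: [-0.1, -1.4, -0.5]
opening: 0.0001
grasp_force: 0.0
```

```bash
for i in 1; do python3 -m crank '[{"gripper":0,"travel":[0,0,1],"twist":[0,0,0]},{"gripper":0,"travel":[0,0,0],"twist":[0,0,0]}]'; done
python3 -m crank '[{"gripper":0,"travel":[0,0,1],"twist":[0,0,0]},{"gripper":0,"travel":[0,0,0],"twist":[0,0,0]}]'
python3 - <<'E'
from h import *
w=bot.camera("wrist")[:,:,::-1];s=bot.camera("scene")[:,:,::-1]
cv2.imwrite("pics/v6.png",np.hstack([cv2.resize(w,(440,330)),cv2.resize(s[120:230,220:330],(330,330),interpolation=2)]))
E
```

```text
time: 11.8
ee_pos: [0.5967, 0.0928, 0.0053]
tcp_rot: [-180.0, -0.0, 149.5]
wrist_force: [1.0, -1.1, -0.3]
opening: -0.0003
grasp_force: 0.0
time: 12.05
ee_pos: [0.5967, 0.0929, 0.0043]
tcp_rot: [-180.0, -0.0, 149.5]
wrist_force: [-0.0, 0.0, 0.0]
opening: 0.0001
grasp_force: 0.0
```

View pics/v6.png

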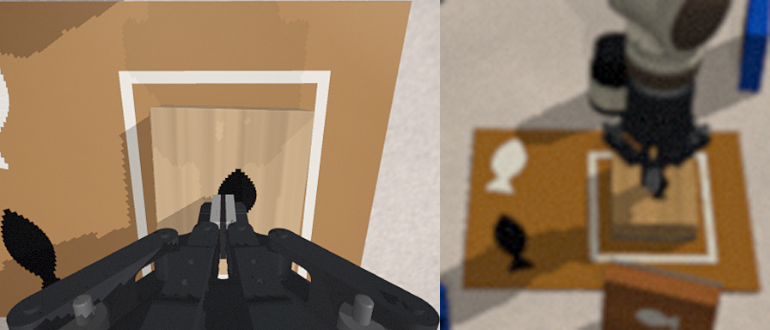

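The block lies flat inside the white outline, with its small fish mark at (238,185) and the fingers just over it at (225,200). I'll keep lowering until they touch.

```bash
python3 -m crank '[{"gripper":0,"travel":[0,0,1],"twist":[0,0,0]},{"gripper":0,"travel":[0,0,0],"twist":[0,0,0]}]'
python3 -m crank '[{"gripper":0,"travel":[0,0,1],"twist":[0,0,0]},{"gripper":0,"travel":[0,0,0],"twist":[0,0,0]}]'
python3 -m crank '[{"gripper":0,"travel":[0,0,1],"twist":[0,0,0]},{"gripper":0,"travel":[0,0,0],"twist":[0,0,0]}]'
```

```text
time: 12.4
ee_pos: [0.5967, 0.0928, 0.0033]
tcp_rot: [-180.0, -0.0, 149.5]
wrist_force: [0.1, -0.1, -1.0]
opening: -0.0003
grasp_force: 0.0
time: 12.65
ee_pos: [0.5967, 0.0928, 0.0023]
tcp_rot: [-180.0, -0.0, 149.5]
wrist_force: [-0.0, -0.4, -0.0]
opening: -0.0002
grasp_force: 0.0
time: 12.9
ee_pos: [0.5968, 0.0928, 0.0022]
tcp_rot: [180.0, 0.0, 149.5]
wrist_force: [-3.2, 0.2, 5.9]
opening: -0.0003
grasp_force: 3.0
```

```bash
python3 -m crank '[{"gripper":0,"travel":[0,0,0.7],"twist":[0,0,0]},{"gripper":0,"travel":[0,0,0],"twist":[0,0,0]},{"gripper":0,"travel":[0,0,0],"twist":[0,0,0]}]'
```

```text
time: 13.28
ee_pos: [0.5968, 0.0929, 0.0022]
tcp_rot: [180.0, 0.0, 149.5]
wrist_force: [-4.2, 0.1, 11.4]
opening: -0.0
grasp_force: 5.4
```

```bash
python3 -m crank '[{"gripper":0,"travel":[0,0,0],"twist":[0,0,0]},{"gripper":0,"travel":[0,0,0],"twist":[0,0,0]},{"gripper":0,"travel":[0,0,0],"twist":[0,0,0]},{"gripper":0,"travel":[0,0,0],"twist":[0,0,0]},{"gripper":0,"travel":[0,0,0],"twist":[0,0,0]},{"gripper":0,"travel":[0,0,0],"twist":[0,0,0]},{"gripper":0,"travel":[0,0,0],"twist":[0,0,0]},{"gripper":0,"travel":[0,0,0],"twist":[0,0,0]}]'
python3 -m crank '[{"gripper":0,"travel":[0,0,-2],"twist":[0,0,0]},{"gripper":0,"travel":[0,0,-5],"twist":[0,0,0]},{"gripper":0,"travel":[0,0,-20],"twist":[0,0,0]},{"gripper":0,"travel":[0,0,-40],"twist":[0,0,0]},{"gripper":0,"travel":[0,0,-50],"twist":[0,0,0]},{"gripper":0,"travel":[0,0,-30],"twist":[0,0,0]},{"gripper":0,"travel":[0,0,0],"twist":[0,0,0]},{"gripper":0,"travel":[0,0,0],"twist":[0,0,0]}]'
python3 - <<'E'
from h import *
c=bot.calibration("wrist");w=bot.camera("wrist")[:,:,::-1];cv2.imwrite("pics/w7.png",w)
h=cv2.cvtColor(w,cv2.COLOR_BGR2HSV)
T=c["camera_from_world"];f=192/np.tan(np.radians(c["vfov"]/2))
q=T[:3,:3]@np.array([.597,.0925,.033])+T[:3,3];u,v=f*q[0]/q[2]+c["cx"],f*q[1]/q[2]+c["cy"];print("expected centre px",u,v)
m=((h[:,:,1]>70)&(h[:,:,1]<140)&(h[:,:,2]>130)).astype(np.uint8);m=cv2.morphologyEx(m,cv2.MORPH_OPEN,np.ones((3,3)))
n,l,st,_=cv2.connectedComponentsWithStats(m);i=1+st[1:,4].argmax();print(st[i])
p=px2w("wrist",np.argwhere(l==i)[:,::-1],.033,c)[:,:2]-[.597,.0925]
X=np.array([.497,.868]);Y=np.array([-.868,.497]);a=np.c_[p@X,p@Y]
print("x",np.percentile(a[:,0],[1,99]),"y",np.percentile(a[:,1],[1,99]))
r=cv2.minAreaRect((a*1000).astype(np.float32));print(r)
E
```

```text
time: 14.28
ee_pos: [0.5968, 0.0929, 0.0021]
tcp_rot: [180.0, 0.0, 149.5]
wrist_force: [-5.2, -1.0, 10.3]
opening: -0.0002
grasp_force: 5.4
time: 15.28
ee_pos: [0.5965, 0.0928, 0.1467]
tcp_rot: [-180.0, -0.0, 149.5]
wrist_force: [0.7, 0.9, -0.6]
opening: 0.0003
grasp_force: 0.0
expected centre px 259.13866954821117 180.76684065802928
[   52    54   322   218 38080]
x [-0.19499688  0.10754014] y [-0.1044914   0.12406934]
((-44.047706604003906, 7.371437072753906), (234.948486328125, 307.44842529296875), 89.38563537597656)
```

```bash
python3 - <<'E'
from h import *
c=bot.calibration("wrist");w=cv2.imread("pics/w7.png");h=cv2.cvtColor(w,cv2.COLOR_BGR2HSV)
S=h[:,:,1];print(S[170,180:340:5],S[90:230:5,225])
m=((S>75)&(S<118)&(h[:,:,2]>110)).astype(np.uint8);m=cv2.morphologyEx(m,cv2.MORPH_OPEN,np.ones((5,5)))
n,l=cv2.connectedComponents(m);i=l[170,225];k=np.argwhere(l==i)[:,::-1];print(i,len(k))
a=px2w("wrist",k,.033,c)[:,:2]-[.597,.0925];X=np.array([.497,.868]);Y=np.array([-.868,.497]);a=np.c_[a@X,a@Y]*1000
print(np.percentile(a,[.5,99.5],axis=0),cv2.minAreaRect(a.astype(np.float32)))
E
```

```text
[126 127 124 134  13  18 134 132  83  83  85  83  83  82  81  80  45  33
  29  13  93  86  83  80  81  81  81  84  13 130 128 125] [118  64  13 126 120 123  82  82  82  83  81  81  81  80  79  82  83  83
  82  81  83  83  81  82  82  83  84  82]
1 9581
[[-45.73162955 -53.81841387]
 [ 54.46498908  65.0493831 ]] ((4.2722930908203125, 5.478271484375), (120.139892578125, 100.0693588256836), 88.01726531982422)
```

The block's centre is 4 mm and 5 mm off along x and y, it is 2° off square, and it measures 120 x 100 mm as it should. The arm is clear.

```bash
python3 -c "
from workcell import bot
print(bot.job_done())"
```

```text
the job is handed in; nothing more can be done
None
```

I tipped the fish block onto its inked face inside the outline (about 4 mm and 5 mm off centre, 2° off square), pressed it with about 11 N for over a second, left it lying there with the arm clear, and handed the job in; the hand-in returned no verdict.

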